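Turn a lamp-base plate home in the drilling jig

TASK

Square up the aluminium lamp-base plate in the wooden drilling jig: push it along the board until its notched corner sits on the steel peg, then, pushing at the opposite corner with that notch kept on the peg, turn it until its edge lies against the tip of the brass stop screw, and lean on it there for about a second, pushing with roughly 12 N, never with more than 18 N on the screw or the peg. Once it is home, let go of it and swing the red keeper bar all the way over it. Keep the plate flat on the board and leave the other things on the bench where they are.

Things in the scene. Friction and masses are not known exactly. Their poses are not given: they have to be found in the camera images.
- jig: Drilling jig, fixed, pose varies: plywood board 280 x 330 x 12 mm on the table (top at z = 0.012). Origin at table height below the peg's axis; in its axes the board spans x -70..210, y -125..205 mm. Carries the peg, keeper and stop. The keeper pivots at (35, 156) mm in these axes.
- peg: Fixed upright steel peg, 12 mm in diameter and 28 mm tall; its origin is on its axis at the board's top.
- plate: Loose aluminium plate 124 x 144 x 10 mm, 0.4-0.6 kg, flat on the board, slides with 1-5 N; dark discs are paint, not holes. Own axes: edges x = -14 and 110, y = -14 and 130 mm; a square notch takes away x < 6 with y < 6. Origin: on the underside, 6 mm outside both inner notch walls, so on the peg's axis when both walls touch the peg.
- plate_corner (a point): The plate's corner farthest from the notch, at (110, 130) mm in its axes, on the top face: push the edge x = 110 near here towards the plate's -x. It then turns counter-clockwise (from above) about the peg till its x = -14 edge meets the stop screw. Starts turned 0.45-0.75 rad clockwise from the jig's axes, its notch 5-14 mm off the peg. Move along the corner's arc: a straight push may bind.
- stop: Fixed blue block 26 x 34 x 22 mm on the board at (-49, 118) mm in the jig's axes, origin under its centre, with a brass adjusting screw, 12 mm thick, domed tip, pointing along the jig's +x, axis 6 mm above the board. The tip's reach varies and is not reported: it stands at jig x = -25 to -3 mm; feel for it. Rigid: the plate is home pressed on the tip with 6-17 N; over 18 N harms it.
- keeper (a joint): Angle (rad) of the red keeper bar, 20 mm wide, reaching 67 mm from its upright pivot: 0 = parked, pointing along the jig's +x; 1.57 = along the jig's -y, over the plate; clockwise from above, limit 1.65, starts at 0-0.3. Light friction (under 3 N at the knob), stays where left. Underside 25.5, top 33.5 mm above the table: passes 3.5 mm clear over the plate.
- keeper_knob (a point): The keeper's upright black round knob: 14 mm in diameter, 36 mm tall, standing on the bar 50 mm from the pivot, its top 69.5 mm above the table. This point is on the knob's axis, 18 mm above the bar's top (51.5 mm above the table).
- tin: Red tin, 72 mm in diameter, 95 mm tall; leave alone. Origin under its centre.
- bulb: White bulb standing in a black holder, 60 mm wide, 108 mm tall; leave alone. Origin under its centre.
- driver: Yellow-handled screwdriver lying on the bench; leave alone.
- spanner: Steel spanner lying on the bench; leave alone.
- spool: Orange spool, 60 mm in diameter, 45 mm tall; leave alone. Origin under its centre.
- jar: Amber jar with a white cap, 60 mm in diameter, 75 mm tall; leave alone. Origin under its centre.
- spacer: Blue plastic spacer 22 x 34 x 12 mm lying on the jig's board near the corner at the jig's -x -y; leave alone. Origin under its centre.
Things that resemble listed ones, but are neither listed nor needed, are in the scene too. Leave any turquoise look-alike of the plate alone.

How it is judged:
By the outcome, as a careful person would: the job done as asked, in the order asked, and still so for the second after the job is handed in, with the robot touching nothing.
It also fails if it takes over 72 s, if anything falls off the work surface, if the arm or the gripper's body presses on something with over 40 N, if the wrist force passes 120 N, or if a joint passes its speed limit or range.

ROBOT

A 6-joint arm with a two-finger parallel gripper is mounted at the origin on the work surface. World frame = base frame: x ahead of the robot, y to its left, z up, the work surface at z = 0. Lengths are in m, angles in rad, forces in N, time in s.
With the tool pointing down it reaches from about 0.35 to 0.975 m from the base axis. Payload 4.9 kg.
Tool frame: the origin (TCP) lies midway between the tips of the shut fingers; the grasp point (between the pads) lies 19 mm behind it; z points along the fingers, y is the line along which they close (so a half turn about z gives the same grasp; the last joint's range is limited). The gripper opens to 85 mm and grips with 20 to 120 N. Pads are 22 mm wide; open, the fingers measure 114 mm over their backs; the gripper's body (76 mm by 85 mm) begins 54 mm behind the grasp point. The pads swing forward as they close: fully open they stand 13 mm farther back than shut.
Start: joints at [-1.269, 0.053, 1.613, -0, 1.476, -0.119], TCP at [0.255, -0.57, 0.202] pointing down, gripper open.
Joint ranges: [-3.01, 3.01], [-1.01, 2.22], [0.06, 2.58], [-1.02, 4.17], [0.09, 2.62], [-3.14, 3.14]. Speed limits (rad/s): [2.57, 2.57, 3.14, 3.14, 3.14, 3.14].

INTERFACE

Orientations are given as a rotation vector (axis times angle).
In Python, from station import ctrl, optics, job gives the robot as it stands.
- The arm moves only by the shell command python3 -m jog 'ROWS' [OPENING] [FORCE]. ROWS is JSON, a list of rows, each a list of 2 entries, a list of its own where there are three numbers: the shift along the tool's x, y, z in m, then the turn, a rotation vector about the tool's x, y, z in rad. A call has 1 to 5 rows; each row is the pose to reach, as a shift and turn from the pose commanded when the call began, along the tool's axes at that moment; what a row does not reach only later rows make up. A row lasts 1/10 s, in which the tool goes at most 50 mm and 8.59 degrees, less where a joint would pass 70% of its speed; a pose out of reach is approached as far as the arm can. A call with a gripper value outside its range is refused whole. OPENING is the opening, from 0 (shut) to 1 (fully open), set as the call begins (- or left out, the last holds). The fingers move at their own pace and stop on an object; FORCE is the grip in N (left out, the last holds). Time passes only in rows, so rows that repeat a pose let the fingers close. It gives the time, the measured TCP pose, the force, the opening and the grip force at its end, in the units of the state.
- ctrl.get_obs(): the state, without advancing time (a new reading comes with each control period).
- optics.get_image(name): name is "scene" or "top" or "wrist"; returns a dict with "image" (384x512x3 uint8, blue, green, red), "fx", "fy", "cx", "cy" (pixels), "D" ([k1, k2, p1, p2, k3] as OpenCV has them; the pictures are not rectified), "rvec" (rotation vector, rad) and "tvec" (3), from world to camera coordinates, as OpenCV has them; the wrist camera has in their place "mount" (4x4, takes a point from camera to tool coordinates, whose origin is the TCP and whose axes are the flange's). Camera axes: x right, y down, z forward; pixel columns grow to the right and rows downward; lengths in m; the calibration is good to about 2 mm. A picture is of the moment at which its call begins: read the wrist's pose just before it. There is no depth.
- job.finish_job(): hands the job in; it is judged then, once.
The state is a dict: "t": time; "q": joint angles; "dq": joint speeds; "effort": joint torques, N m; "tool_pos": TCP position; "tool_rot": TCP orientation; "contact_force": force on the tool from outside, world axes, zero at the start; "wrist_torque": the same for the moment, N m; "opening": finger opening in m; "grip_force": force on a finger pad.
Only numpy, scipy, OpenCV 4.12 (cv2) and the standard library are available. Lean on these libraries where they do the work, as an engineer would, in place of code of your own. Each camera call takes 0.05 s, during which the arm holds its last target. There are 200 camera calls.

## Working session

There is one attempt and no reset: what is moved stays moved. The work goes in short steps, Python scripts to look and compute and a shell command to move; the robot and the scene stay as the last step left them, time stands still between calls to the robot, and variables do not carry over. Pictures are saved under pics/ and viewed, at most 10 in all, crops included, and the job is handed in when it is done.

```bash
ls; mkdir -p pics
python3 - <<'E'
from station import ctrl, optics, job
import cv2,numpy as np
o=ctrl.get_obs();print(o)
for n in("top","scene"):
    d=optics.get_image(n);cv2.imwrite(f"pics/{n}0.png",d["image"]);np.save(f"pics/{n}0.npy",d,allow_pickle=True)
    print({k:v for k,v in d.items() if k!="image"})
E
```

```text
pics
{'t': 0.0, 'q': array([-1.26899825e+00,  5.33680245e-02,  1.61431137e+00,  1.17459134e-05,
        1.47598710e+00, -1.18984470e-01]), 'dq': array([-0.00163168, -0.00119829, -0.00118078, -0.00090881, -0.00023301,
        0.00057223]), 'effort': array([-1.21066070e-03, -3.93677008e+01, -3.70180106e+01, -3.06695802e-04,
        6.81858743e-03,  3.47613394e-06]), 'tool_pos': array([ 0.25510347, -0.569814  ,  0.20034578]), 'tool_rot': array([-3.07029792e+00, -6.55665011e-01,  2.78878854e-04]), 'contact_force': array([-0.31130016,  0.87882897,  0.07559759]), 'wrist_torque': array([-0.00280503, -0.05409643,  0.01233314]), 'grip_force': 0.0, 'opening': 0.08532331406775083}
{'fx': 472.6042480554477, 'fy': 472.6042480554477, 'cx': 250.22100426846552, 'cy': 190.09511616100673, 'D': array([-0.16873934,  0.        ,  0.        ,  0.        ,  0.        ]), 'rvec': array([ 2.18723299, -2.17540849,  0.04760284]), 'tvec': array([0.01607477, 0.49931601, 1.46337345])}
{'fx': 347.76886060186587, 'fy': 347.76886060186587, 'cx': 259.4715300354646, 'cy': 196.43644362744857, 'D': array([-0.01623744,  0.        ,  0.        ,  0.        ,  0.        ]), 'rvec': array([ 2.10441483,  0.99085274, -0.48086625]), 'tvec': array([-0.30821063, -0.18373095,  1.38543344])}
```

View pics/top0.png

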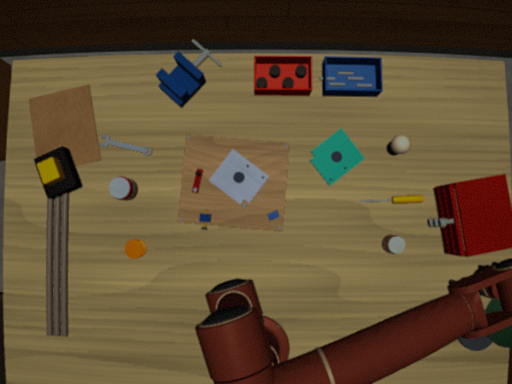

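View pics/scene0.png

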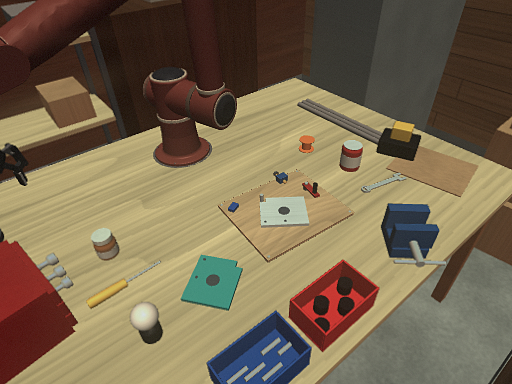

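The top view shows the board spanning px (180–288, 137–230), with the plate near (240,177), peg (245,203), keeper (197,181), stop (205,217) and spacer (273,215). Jig +x therefore runs up the image and +y to the left.

```bash
cat > h.py <<'E'
import cv2,numpy as np
from scipy.spatial.transform import Rotation as R
from station import ctrl, optics
def cam(n):
    o=ctrl.get_obs(); d=optics.get_image(n)
    if n=="wrist":
        M=np.eye(4);M[:3,:3]=R.from_rotvec(o["tool_rot"]).as_matrix();M[:3,3]=o["tool_pos"]
        W=M@np.array(d["mount"])
        d["Rw"],d["C"]=W[:3,:3],W[:3,3]
    else: ext(d)
    return d
def ext(d):
    Rc=cv2.Rodrigues(np.array(d["rvec"]))[0]; d["Rw"]=Rc.T; d["C"]=-Rc.T@np.array(d["tvec"])
def K(d): return np.array([[d["fx"],0,d["cx"]],[0,d["fy"],d["cy"]],[0,0,1.]])
def pix2w(d,px,z):
    u=cv2.undistortPoints(np.array(px,float).reshape(-1,1,2),K(d),d["D"]).reshape(-1,2)
    r=np.c_[u,np.ones(len(u))]@d["Rw"].T
    return d["C"]+r*((z-d["C"][2])/r[:,2])[:,None]
def w2pix(d,P):
    Rc=d["Rw"].T
    return cv2.projectPoints(np.array(P,float).reshape(-1,3),cv2.Rodrigues(Rc)[0],-Rc@d["C"],K(d),d["D"])[0].reshape(-1,2)
E
python3 - <<'E'
from h import *
d=np.load("pics/top0.npy",allow_pickle=True).item();ext(d)
im=d["image"]
cv2.imwrite("pics/c0.png",cv2.resize(im[130:240,170:300],None,fx=6,fy=5.4,interpolation=cv2.INTER_CUBIC))
print("board",pix2w(d,[[187,136],[289,143],[284,230],[178,224]],.012).round(3))
for n,p,z in[("peg",(245,203),.04),("stop",(205,217),.034),("spacer",(273,215),.024),("keep",(197,181),.03)]:print(n,pix2w(d,[p],z).round(3))
E
```

```text
board [[ 0.671  0.221  0.012]
 [ 0.649 -0.103  0.012]
 [ 0.375 -0.087  0.012]
 [ 0.391  0.246  0.012]]
peg [[0.458 0.034 0.04 ]]
stop [[0.414 0.158 0.034]]
spacer [[ 0.422 -0.052  0.024]]
keep [[0.526 0.185 0.03 ]]
```

View pics/c0.png

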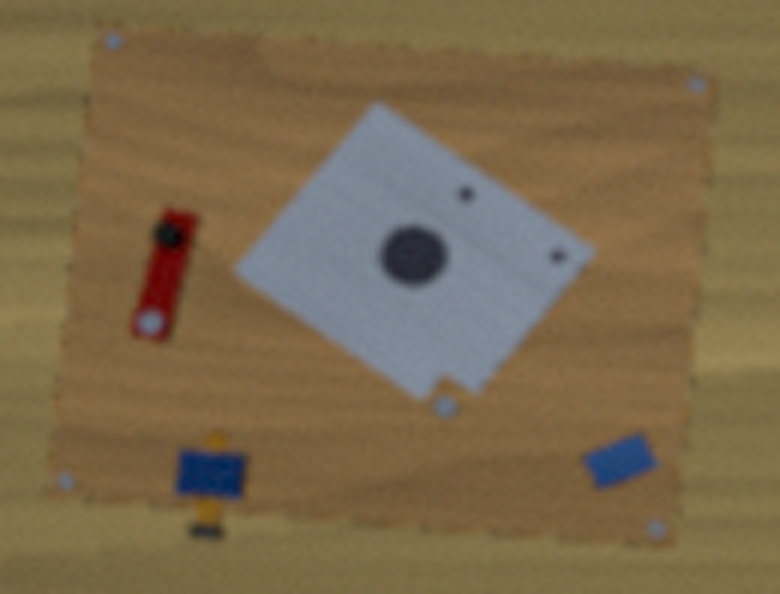

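```bash
J='python3 -m jog'
$J '[[[0.168,-0.158,-0.04],[0,0,0]],[[0.168,-0.158,-0.04],[0,0,0]],[[0.168,-0.158,-0.04],[0,0,0]],[[0.168,-0.158,-0.04],[0,0,0]],[[0.168,-0.158,-0.04],[0,0,0]]]' 0
$J '[[[0.168,-0.158,-0.04],[0,0,0]],[[0.168,-0.158,-0.04],[0,0,0]],[[0.168,-0.158,-0.04],[0,0,0]],[[0.168,-0.158,-0.04],[0,0,0]],[[0.168,-0.158,-0.04],[0,0,0]]]'
$J '[[[0.168,-0.158,-0.04],[0,0,0.42]],[[0.168,-0.158,-0.04],[0,0,0.42]],[[0.168,-0.158,-0.04],[0,0,0.42]],[[0.168,-0.158,-0.04],[0,0,0.42]],[[0.168,-0.158,-0.04],[0,0,0.42]]]'
python3 - <<'E'
from h import *
d=cam("wrist");o=ctrl.get_obs();print(o["t"],o["tool_pos"],R.from_rotvec(o["tool_rot"]).as_matrix().round(3),d["C"],d["Rw"].round(2),o["contact_force"],o["opening"])
cv2.imwrite("pics/w1.png",d["image"]);np.save("pics/w1.npy",d,allow_pickle=True)
E
```

```text
t: 0.6
tool_pos: [0.3448, -0.355, 0.2418]
tool_rot: [-3.072, -0.658, -0.001]
contact_force: [0.5, 0.2, 0.8]
opening: 0.0126
grip_force: 0.0
t: 1.1
tool_pos: [0.4334, -0.1421, 0.282]
tool_rot: [-3.072, -0.659, -0.001]
contact_force: [0.0, -0.4, -0.0]
opening: 0.0002
grip_force: 0.0
t: 1.6
tool_pos: [0.5198, 0.0649, 0.3206]
tool_rot: [3.141, 0.0, -0.001]
contact_force: [0.6, -0.9, 0.1]
opening: -0.0002
grip_force: 0.0
1.65 [0.52165195 0.07117135 0.32171678] [[ 1.     0.007  0.003]
 [ 0.007 -1.     0.005]
 [ 0.003 -0.005 -1.   ]] [0.5990878  0.06461281 0.49243723] [[-0.   -0.95 -0.31]
 [-1.    0.    0.  ]
 [ 0.    0.31 -0.95]] [-2.62588509  2.17432295 -0.58270048] -4.1953103189092324e-05
```

View pics/w1.png

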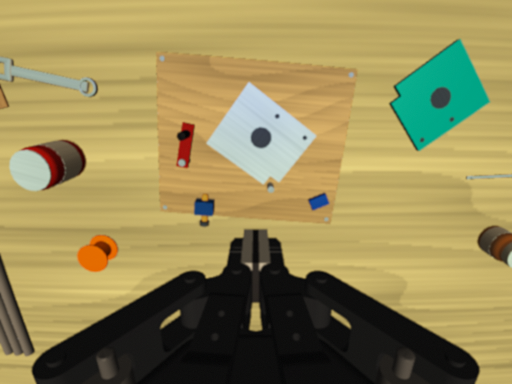

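The wrist view shows the plate near px (262,133), its notch at about (268,183), peg (270,187), keeper pivot (182,163), knob (184,134), stop (204,207) and spacer (318,201). I'll measure these with masks.

```bash
cat > meas.py <<'E'
from h import *
def meas(d,verbose=True):
    im=d["image"];hsv=cv2.cvtColor(im,cv2.COLOR_BGR2HSV)
    H,S,V=[hsv[...,i].astype(int) for i in range(3)]
    out={}
    def blobs(m,amin):
        m=m.astype(np.uint8);cs,_=cv2.findContours(m,cv2.RETR_EXTERNAL,cv2.CHAIN_APPROX_NONE)
        return sorted([c for c in cs if cv2.contourArea(c)>amin],key=cv2.contourArea,reverse=True)
    inb=np.zeros_like(S,bool)
    poly=w2pix(d,[[.39,.24,.012],[.67,.22,.012],[.65,-.1,.012],[.375,-.085,.012]])
    mk=np.zeros(S.shape,np.uint8);cv2.fillPoly(mk,[poly.astype(np.int32)],1);inb=mk>0
    pl=blobs(inb&(S<60)&(V>120),300)
    out["plate"]=pl[0] if pl else None
    out["blue"]=blobs(inb&(H>100)&(H<130)&(S>120),15)
    out["red"]=blobs(inb&((H<6)|(H>174))&(S>150),15)
    return out
def plate_fit(d,c,z=.022):
    P=pix2w(d,c.reshape(-1,2)+0.0,z)[:,:2]
    r=cv2.minAreaRect(P.astype(np.float32)); return P,r
E
python3 - <<'E'
from meas import *
d=cam("wrist");np.save("pics/w2.npy",d,allow_pickle=True);o=ctrl.get_obs();print(o["tool_pos"])
m=meas(d);P,r=plate_fit(d,m["plate"]);print(r,cv2.boxPoints(r))
for k in("blue","red"):
  for c in m[k]:
    M=cv2.moments(c);p=(M["m10"]/M["m00"],M["m01"]/M["m00"]);print(k,cv2.contourArea(c),p,pix2w(d,[p],.034 if k=="blue" else .0335).round(4))
print("board",pix2w(d,[[157,53],[357,70],[330,222],[160,210]],.012).round(3))
cv2.imwrite("pics/w2c.png",cv2.resize(d["image"][45:235,145:365],None,fx=3.6,fy=3.1,interpolation=cv2.INTER_CUBIC))
E
```

```text
[0.5206818  0.06777429 0.32113825]
((0.5345124006271362, 0.05516906455159187), (0.14522802829742432, 0.12520748376846313), 53.04707336425781) [[ 0.44083136  0.03477584]
 [ 0.54088837 -0.04049373]
 [ 0.62819344  0.07556229]
 [ 0.52813643  0.15083186]]
blue 204.0 (207.5375816993464, 208.2483660130719) [[0.4128 0.1584 0.034 ]]
blue 151.5 (322.028602860286, 203.005500550055) [[ 0.4249 -0.0489  0.034 ]]
red 301.5 (190.56937534549473, 144.07296849087894) [[0.5292 0.1818 0.0335]]
board [[ 0.674  0.233  0.012]
 [ 0.65  -0.094  0.012]
 [ 0.377 -0.074  0.012]
 [ 0.399  0.254  0.012]]
```

View pics/w2c.png

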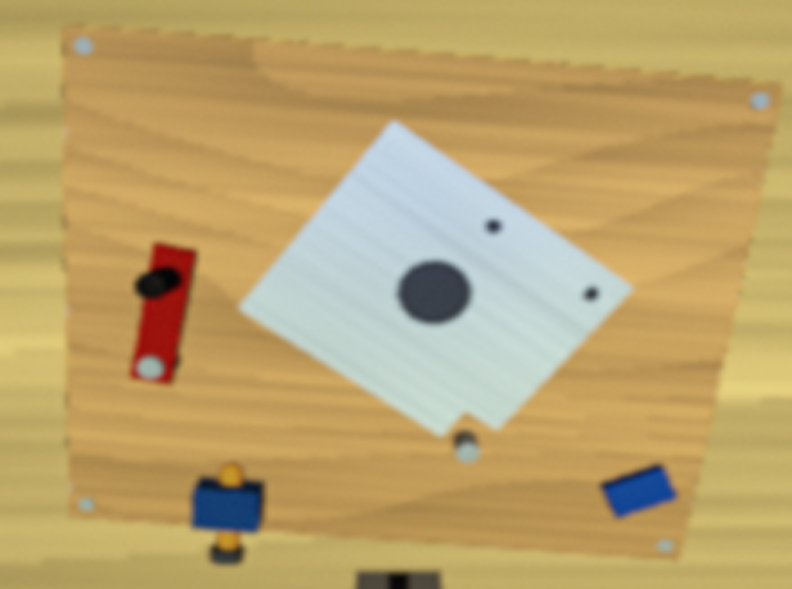

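Run:
```python
from meas import *
d=np.load("pics/w2.npy",allow_pickle=True).item()
c=lambda x,y:(145+(x+.5)/3.6-.5,45+(y+.5)/3.1-.5)
peg=pix2w(d,[c(467,452)],.040)[0];piv=pix2w(d,[c(150,368)],.0365)[0];knob=pix2w(d,[c(148,287)],.0695)[0]
knobb=pix2w(d,[c(172,278)],.0335)[0]
scr=pix2w(d,[c(82,46),c(760,101),c(665,546),c(86,504)],.014)
print("peg",peg,"piv",piv,"knob",knob,knobb)
print(scr.round(4))
v=(piv-peg)[:2];print("dist",np.hypot(*v),"yaw",np.arctan2(v[1],v[0])-np.arctan2(156,35))
b=pix2w(d,[c(62,25),c(782,85),c(680,557),c(70,515)],.012)[:,:2];print(b.round(4))
# rigid fit of board corners
J=np.array([[.21,.205],[.21,-.125],[-.07,-.125],[-.07,.205]])
def fit(J,W):
    a=J-J.mean(0);w=W-W.mean(0);t=np.arctan2((a[:,0]*w[:,1]-a[:,1]*w[:,0]).sum(),(a*w).sum())
    Rm=np.array([[np.cos(t),-np.sin(t)],[np.sin(t),np.cos(t)]]);T=W.mean(0)-Rm@J.mean(0);return t,T,(J@Rm.T+T-W)
print(fit(J,b))
J2=np.vstack([J,[0,0],[.035,.156],[-.049,.118]]);blue=pix2w(d,[(207.5,208.2)],.034)[0]
t,T,r=fit(J2,np.vstack([b,peg[:2],piv[:2],blue[:2]]));print(t,T,r.round(4))
k=np.arctan2(*(knob-piv)[1::-1]);print("keeper",t-k)
```

```text
peg [0.44993041 0.03828378 0.04      ] piv [0.49647007 0.19062178 0.0365    ] knob [0.54534315 0.17998028 0.0695    ] [0.54554653 0.17770922 0.0335    ]
[[ 0.6638  0.2161  0.014 ]
 [ 0.639  -0.0923  0.014 ]
 [ 0.3807 -0.0714  0.014 ]
 [ 0.4059  0.2367  0.014 ]]
dist 0.15928844443232842 yaw -0.07579320988135585
[[ 0.6744  0.225 ]
 [ 0.6474 -0.1023]
 [ 0.3723 -0.0809]
 [ 0.3976  0.2467]]
(np.float64(-0.07899122979979568), array([0.44995532, 0.03778845]), array([[ 0.00112564,  0.00055651],
       [ 0.00208035, -0.00110912],
       [-0.00194695, -0.00040885],
       [-0.00125904,  0.00096147]]))
-0.07917865480857945 [0.45019171 0.03775668] [[ 0.0014  0.0005]
 [ 0.0023 -0.0012]
 [-0.0017 -0.0004]
 [-0.001   0.0009]
 [ 0.0003 -0.0005]
 [ 0.001  -0.0001]
 [-0.0022  0.0008]]
keeper 0.1352125636225719
```

Everything matches the known sizes:

| Item | World position or angle |
|---|---|
| Peg | (0.450, 0.038) |
| Jig yaw | −0.078 |
| Keeper angle | 0.135 |
| Plate origin | (0.461, 0.038) |
| Plate yaw | −0.645 |

I'll nest the far corner in a slightly open gripper and push along −x.

```bash
J='python3 -m jog'
$J '[[[0.131,-0.011,0.1],[0,0,-0.14]],[[0.131,-0.011,0.2],[0,0,-0.14]],[[0.131,-0.011,0.25],[0,0,-0.14]],[[0.131,-0.011,0.25],[0,0,-0.14]],[[0.131,-0.011,0.25],[0,0,-0.14]]]' 0.28
$J '[[[0,0,0.03],[0,0,0]],[[0,0,0.03],[0,0,0]],[[0,0,0.03],[0,0,0]],[[0,0,0.03],[0,0,0]]]'
python3 - <<'E'
from h import *
o=ctrl.get_obs();print(o["t"],o["tool_pos"],R.from_rotvec(o["tool_rot"]).as_matrix().round(3),o["contact_force"],o["opening"])
E
```

```text
t: 2.2
tool_pos: [0.6369, 0.0724, 0.1041]
tool_rot: [3.134, 0.22, -0.001]
contact_force: [1.3, 0.0, -0.3]
opening: 0.0239
grip_force: 0.0
t: 2.6
tool_pos: [0.6385, 0.0727, 0.0796]
tool_rot: [3.133, 0.221, 0.007]
contact_force: [0.9, -0.2, 0.9]
opening: 0.0237
grip_force: 0.0
2.6 [0.63852747 0.07270005 0.07960421] [[ 0.99   0.14   0.005]
 [ 0.14  -0.99  -0.   ]
 [ 0.004  0.001 -1.   ]] [ 0.88871197 -0.22114404  0.93912284] 0.023680662557550296
```

```bash
J='python3 -m jog'
$J '[[[0.014,-0.004,0],[0,0,0]],[[0.014,-0.004,0.03],[0,0,0]],[[0.014,-0.004,0.055],[0,0,0]],[[0.014,-0.004,0.055],[0,0,0]],[[0.014,-0.004,0.055],[0,0,0]]]'
$J '[[[0,0,0],[0,0,0]],[[0,0,0],[0,0,0]],[[0,0,0],[0,0,0]]]'
```

```text
t: 3.1
tool_pos: [0.6512, 0.0789, 0.0237]
tool_rot: [3.134, 0.221, 0.004]
contact_force: [1.0, -0.7, 0.9]
opening: 0.0239
grip_force: 0.0
t: 3.4
tool_pos: [0.6512, 0.0789, 0.0232]
tool_rot: [3.134, 0.221, 0.004]
contact_force: [0.2, 1.1, 0.3]
opening: 0.024
grip_force: 0.0
```

```bash
J='python3 -m jog'
$J '[[[0,0,0.0085],[0,0,0]],[[0,0,0.0085],[0,0,0]],[[-0.01,0,0.0085],[0,0,0]],[[-0.02,0,0.0085],[0,0,0]],[[-0.02,0,0.0085],[0,0,0]]]'
$J '[[[-0.002,0,0],[0,0,0]],[[-0.004,-0.0005,0],[0,0,0]],[[-0.006,-0.001,0],[0,0,0]],[[-0.008,-0.001,0],[0,0,0]],[[-0.01,-0.001,0],[0,0,0]]]'
python3 - <<'E'
from meas import *
d=cam("wrist");o=ctrl.get_obs();print(o["tool_pos"],o["contact_force"])
cv2.imwrite("pics/w3.png",d["image"])
E
```

```text
t: 3.9
tool_pos: [0.6285, 0.076, 0.0125]
tool_rot: [-3.134, -0.221, 0.003]
contact_force: [-0.5, -0.5, 0.7]
opening: 0.0239
grip_force: 0.0
t: 4.4
tool_pos: [0.6202, 0.0757, 0.013]
tool_rot: [3.134, 0.221, 0.0]
contact_force: [0.7, 0.5, 0.2]
opening: 0.0239
grip_force: 0.0
[0.61990318 0.07569376 0.01290716] [-0.70374458  0.24643153 -0.46661859]
```

View pics/w3.png

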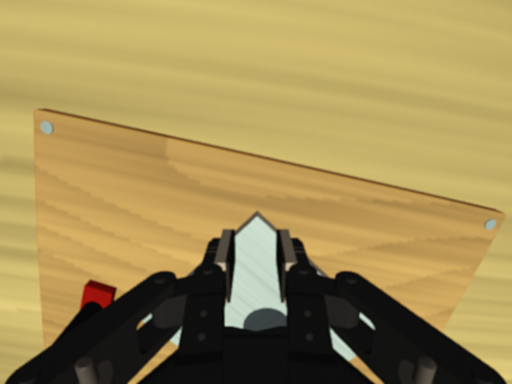

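The plate corner sits between the fingers at px (257,212), with no clear force yet. I'll keep pushing in small steps.

```bash
J='python3 -m jog'
$J '[[[-0.001,0,0],[0,0,0]],[[-0.002,0,0],[0,0,0]],[[-0.003,-0.0005,0],[0,0,0]],[[-0.003,-0.0005,0],[0,0,0]]]'
$J '[[[-0.001,0,0],[0,0,0]],[[-0.002,0,0],[0,0,0]],[[-0.002,0,0],[0,0,0]]]'
python3 - <<'E'
from meas import *
d=np.load("pics/w2.npy",allow_pickle=True).item();print()
d=cam("top");o=ctrl.get_obs();print(o["tool_pos"],o["contact_force"])
d=cam("wrist");print(pix2w(d,[(257,212)],.022))
im=d["image"];g=im[190:240,235:280].min(2)
print([ (int(r),int((im[r,240:275].astype(int).min(1)>140).sum())) for r in range(200,232,3)])
E
```

```text
t: 4.85
tool_pos: [0.6172, 0.0758, 0.013]
tool_rot: [-3.134, -0.221, 0.0]
contact_force: [-0.3, 0.5, -0.1]
opening: 0.0242
grip_force: 0.0
t: 5.15
tool_pos: [0.6151, 0.0755, 0.0129]
tool_rot: [-3.134, -0.221, 0.0]
contact_force: [-0.7, 0.6, 0.5]
opening: 0.024
grip_force: 0.0

[0.61523626 0.07546914 0.01298757] [-0.4871155   0.05144468  0.36974046]
[[0.62523031 0.07552023 0.022     ]]
[(200, 0), (203, 0), (206, 0), (209, 0), (212, 8), (215, 14), (218, 21), (221, 28), (224, 34), (227, 35), (230, 35)]
```

```bash
J='python3 -m jog'
$J '[[[-0.001,0,0],[0,0,0]],[[-0.002,0,0],[0,0,0]],[[-0.003,0,0],[0,0,0]],[[-0.003,0,0],[0,0,0]]]'
python3 - <<'E'
from meas import *
f=[]
for i in range(3):
    d=cam("wrist");o=ctrl.get_obs();f.append(o["contact_force"])
print(np.mean(f,0),o["tool_pos"])
im=d["image"]
print([ (int(r),int((im[r,240:275].astype(int).min(1)>140).sum())) for r in range(200,232,3)])
d=cam("top");hsv=cv2.cvtColor(d["image"],cv2.COLOR_BGR2HSV)
cv2.imwrite("pics/t4.png",cv2.resize(d["image"][130:240,170:300],None,fx=6,fy=5.4,interpolation=cv2.INTER_CUBIC))
E
```

```text
t: 5.65
tool_pos: [0.6121, 0.0751, 0.0129]
tool_rot: [-3.134, -0.221, 0.0]
contact_force: [0.4, -0.2, 0.4]
opening: 0.024
grip_force: 0.0
[ 0.13485254  0.04763227 -0.06458177] [0.61234446 0.07504886 0.01302903]
[(200, 0), (203, 0), (206, 4), (209, 10), (212, 18), (215, 24), (218, 30), (221, 35), (224, 35), (227, 35), (230, 35)]
```

View pics/t4.png

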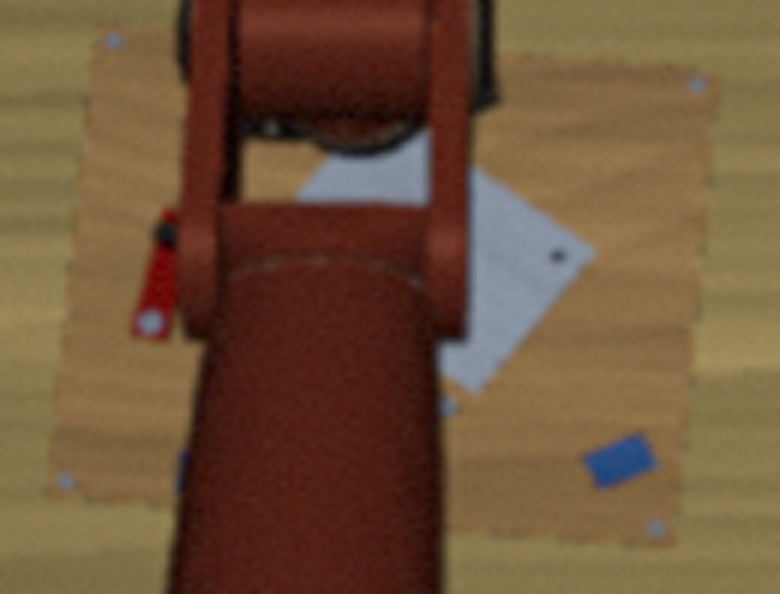

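Run:
```python
from meas import *
d=cam("wrist");o=ctrl.get_obs()
print(pix2w(d,[(257,204.5)],.022), "proj corner",w2pix(d,[[.6282,.0756,.022]]))
M=R.from_rotvec(o["tool_rot"]).as_matrix()
for z in(0,-.003,-.006,-.013):
  P=[M@np.array([x,.012,z])+o["tool_pos"] for x in(.011,-.011)];print(z,w2pix(d,P).round(0).tolist())
cv2.imwrite("pics/w5.png",cv2.resize(d["image"][190:330,170:350],None,fx=4.2,fy=4.2,interpolation=cv2.INTER_CUBIC))
```

```text
[[0.62750323 0.07584834 0.022     ]] proj corner [[257.53882818 203.54635049]]
0 [[273.0, 205.0], [272.0, 234.0]]
-0.003 [[273.0, 207.0], [272.0, 236.0]]
-0.006 [[273.0, 209.0], [273.0, 239.0]]
-0.013 [[274.0, 213.0], [273.0, 244.0]]
```

View pics/w5.png

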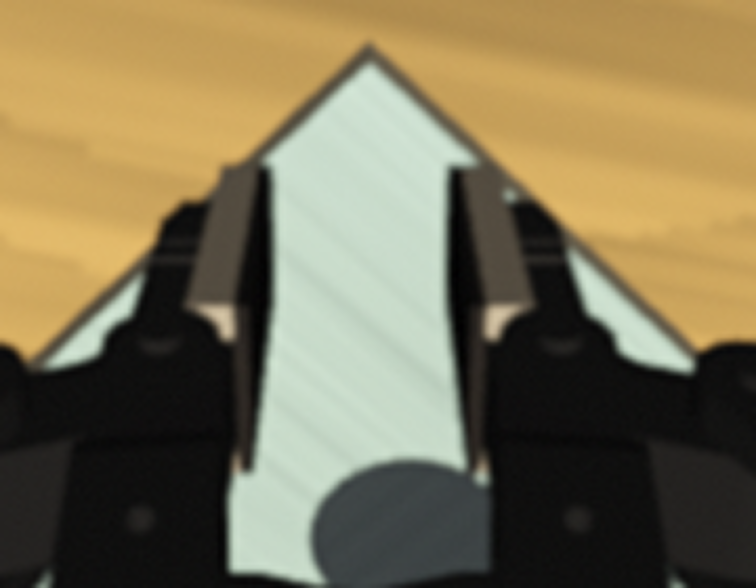

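Run:
```python
from meas import *
d=cam("wrist");o=ctrl.get_obs();print(d["fx"],d["cx"],d["cy"],d["D"],np.array(d["mount"]).round(3).tolist())
M=R.from_rotvec(o["tool_rot"]).as_matrix()
def tool(px,z):return ((pix2w(d,px,z)-o["tool_pos"])@M).round(4).tolist()
# crop -> px
c=lambda x,y:(170+(x+.5)/4.2-.5,190+(y+.5)/4.2-.5)
for z in(.013,.022,.03,.04,.05,.06):
    print(z,tool([c(268,165),c(452,165),c(220,165),c(498,165)],z))
d1=np.load("pics/w1.npy",allow_pickle=True).item()
```

```text
272.7764723625654 255.18233830818312 189.02950294548992 [-0.04110155  0.          0.          0.          0.        ] [[-0.0, -0.95, -0.313, 0.079], [1.0, -0.0, -0.0, 0.0], [0.0, -0.313, 0.95, -0.172], [0.0, 0.0, 0.0, 1.0]]
0.013 [[-0.0067, -0.015, 0.0], [-0.0067, 0.0155, 0.0], [-0.0067, -0.023, 0.0], [-0.0067, 0.0232, 0.0]]
0.022 [[-0.0022, -0.0142, -0.009], [-0.0022, 0.0147, -0.009], [-0.0022, -0.0218, -0.009], [-0.0022, 0.022, -0.009]]
0.03 [[0.0018, -0.0135, -0.017], [0.0018, 0.014, -0.017], [0.0017, -0.0207, -0.017], [0.0018, 0.0209, -0.017]]
0.04 [[0.0068, -0.0126, -0.027], [0.0068, 0.0131, -0.027], [0.0067, -0.0194, -0.027], [0.0067, 0.0196, -0.027]]
0.05 [[0.0118, -0.0118, -0.037], [0.0118, 0.0122, -0.037], [0.0117, -0.018, -0.037], [0.0117, 0.0182, -0.037]]
0.06 [[0.0167, -0.0109, -0.047], [0.0167, 0.0113, -0.047], [0.0167, -0.0167, -0.047], [0.0167, 0.0169, -0.047]]
```

The wrist geometry is informative. With a 24 mm opening, the visible pad ends triangulate to about 37 mm behind the reported TCP. They are therefore near z = 0.05, above the plate, which explains the lack of contact. I'll back off clear of the plate and feel downward for the board.

```bash
J='python3 -m jog'
$J '[[[0.036,0,0],[0,0,0]],[[0.036,0,0],[0,0,0]]]' 
$J '[[[0.036,0,0.003],[0,0,0]],[[0,0,0.005],[0,0,0]],[[0,0,0.005],[0,0,0]]]' >/dev/null
python3 - <<'E'
from h import *
o=ctrl.get_obs();print(o["t"],o["tool_pos"],o["contact_force"],o["opening"])
E
```

```text
t: 6.15
tool_pos: [0.6504, 0.0802, 0.013]
tool_rot: [3.134, 0.221, 0.003]
contact_force: [0.0, -0.2, 0.7]
opening: 0.024
grip_force: 0.0
6.45 [0.64227616 0.0799652  0.00262138] [-0.37961476  0.17457746 -0.82783105] 0.02414612344774614
```

TCP z is 0.0026 with no force, so the tips really are higher than reported. I'll continue down gently.

```bash
J='python3 -m jog'
$J '[[[0,0,0.002],[0,0,0]],[[0,0,0.005],[0,0,0]],[[0,0,0.005],[0,0,0]]]'
$J '[[[0,0,0.003],[0,0,0]],[[0,0,0.006],[0,0,0]],[[0,0,0.006],[0,0,0]]]'
$J '[[[0,0,0.002],[0,0,0]],[[0,0,0.004],[0,0,0]],[[0,0,0.004],[0,0,0]],[[0,0,0.004],[0,0,0]]]'
python3 - <<'E'
from h import *
d=cam("wrist");np.save("pics/w6.npy",d,allow_pickle=True);im=d["image"]
cv2.imwrite("pics/w6.png",cv2.resize(im[180:330,170:350],None,fx=4.2,fy=4,interpolation=cv2.INTER_CUBIC))
E
```

```text
t: 6.75
tool_pos: [0.6487, 0.0801, 0.0041]
tool_rot: [3.134, 0.221, 0.003]
contact_force: [-0.3, 0.4, 0.0]
opening: 0.0237
grip_force: 0.0
t: 7.05
tool_pos: [0.6477, 0.0801, -0.0034]
tool_rot: [-3.134, -0.221, 0.001]
contact_force: [0.3, 0.4, 0.0]
opening: 0.0239
grip_force: 0.0
t: 7.45
tool_pos: [0.6479, 0.0801, -0.0072]
tool_rot: [-3.134, -0.221, 0.0]
contact_force: [0.2, -0.6, -0.2]
opening: 0.0243
grip_force: 0.0
```

```bash
J='python3 -m jog'
$J '[[[0,0,0.003],[0,0,0]],[[0,0,0.006],[0,0,0]],[[0,0,0.006],[0,0,0]]]' | sed -n '2p;4p'
$J '[[[0,0,0.001],[0,0,0]],[[0,0,0.003],[0,0,0]],[[0,0,0.003],[0,0,0]]]'| sed -n '2p;4p'
$J '[[[0,0,0.001],[0,0,0]],[[0,0,0.002],[0,0,0]],[[0,0,0.002],[0,0,0]]]'| sed -n '2p;4p'
```

```text
tool_pos: [0.6474, 0.0801, -0.0138]
contact_force: [0.0, -0.7, -0.7]
tool_pos: [0.6477, 0.0801, -0.0164]
contact_force: [0.3, 0.2, 0.0]
tool_pos: [0.6481, 0.0801, -0.0177]
contact_force: [-0.2, 0.1, 1.7]
```

```bash
J='python3 -m jog'
$J '[[[0,0,0.001],[0,0,0]],[[0,0,0.0015],[0,0,0]],[[0,0,0.0015],[0,0,0]]]' | sed -n '2p;4p'
```

```text
tool_pos: [0.6482, 0.0801, -0.0177]
contact_force: [-5.4, -0.5, 9.8]
```

Board contact came at TCP z = −0.0177, so the tips sit about 30 mm behind the reported TCP. I'll lift 5 mm and push the corner.

```bash
J='python3 -m jog'
$J '[[[0,0.0015,-0.005],[0,0,0]],[[-0.007,0.0015,-0.005],[0,0,0]],[[-0.014,0.0015,-0.005],[0,0,0]],[[-0.018,0.0015,-0.005],[0,0,0]],[[-0.018,0.0015,-0.005],[0,0,0]]]' | sed -n '2p;4p'
$J '[[[-0.002,0,0],[0,0,0]],[[-0.004,-0.0005,0],[0,0,0]],[[-0.006,-0.001,0],[0,0,0]],[[-0.006,-0.001,0],[0,0,0]]]'| sed -n '2p;4p'
```

```text
tool_pos: [0.6291, 0.0761, -0.0152]
contact_force: [-0.2, -0.2, -0.4]
tool_pos: [0.6247, 0.0763, -0.0143]
contact_force: [1.9, 0.9, 0.0]
```

```bash
J='python3 -m jog'
$J '[[[-0.001,0,0],[0,0,0]],[[-0.002,-0.0003,0],[0,0,0]],[[-0.002,-0.0003,0],[0,0,0]]]'| sed -n '2p;4p'
python3 - <<'E'
from meas import *
d=cam("wrist");im=d["image"]
print(w2pix(d,[[.6282,.0756,.022]]),[ (int(r),int((im[r,240:275].astype(int).min(1)>140).sum())) for r in range(190,232,3)])
E
```

```text
tool_pos: [0.6225, 0.0763, -0.0143]
contact_force: [2.5, 0.8, -0.3]
[[257.49571357 238.39652657]] [(190, 0), (193, 0), (196, 0), (199, 0), (202, 0), (205, 0), (208, 0), (211, 0), (214, 0), (217, 0), (220, 0), (223, 0), (226, 0), (229, 0)]
```

Contact is made and the plate is sliding at about 2.5 N. Continuing.

```bash
J='python3 -m jog'
$J '[[[-0.001,0,0],[0,0,0]],[[-0.002,-0.0003,0],[0,0,0]],[[-0.003,-0.0005,0],[0,0,0]],[[-0.003,-0.0005,0],[0,0,0]]]'| sed -n '2p;4p'
$J '[[[-0.001,0,0],[0,0,0]],[[-0.002,-0.0003,0],[0,0,0]],[[-0.002,-0.0003,0],[0,0,0]]]'| sed -n '2p;4p'
```

```text
tool_pos: [0.6193, 0.0763, -0.0143]
contact_force: [3.3, 0.0, 0.3]
tool_pos: [0.6174, 0.0763, -0.0144]
contact_force: [3.7, 1.0, 0.4]
```

```bash
J='python3 -m jog'
$J '[[[-0.001,0,0],[0,0,0]],[[-0.001,0,0],[0,0,0]],[[-0.001,0,0],[0,0,0]]]'| sed -n '2p;4p'
$J '[[[-0.0007,0,0],[0,0,0]],[[-0.0007,0,0],[0,0,0]],[[-0.0007,0,0],[0,0,0]]]'| sed -n '2p;4p'
```

```text
tool_pos: [0.6169, 0.0762, -0.0143]
contact_force: [5.2, 1.0, -1.2]
tool_pos: [0.6165, 0.0762, -0.0142]
contact_force: [5.5, 0.2, -0.8]
```

```bash
J='python3 -m jog'
for i in 1; do $J '[[[-0.001,0,0],[0,0,0]],[[-0.001,0,0],[0,0,0]],[[-0.001,0,0],[0,0,0]]]'| sed -n '2p;4p'; done
python3 - <<'E'
from meas import *
d=cam("top");m=meas(d)
P=pix2w(d,np.argwhere(np.ones((1,1))),.022)
np.save("pics/t7.npy",d,allow_pickle=True)
# right corner & notch tip of plate mask in top image
im=d["image"];hsv=cv2.cvtColor(im,cv2.COLOR_BGR2HSV)
for nm in("top0","t7"):
    e=np.load(f"pics/{nm}.npy",allow_pickle=True).item();ext(e)
    g=e["image"];mk=(g[180:192,230:275].astype(int).sum(2))
    h=cv2.cvtColor(g,cv2.COLOR_BGR2HSV)
    m=((h[...,1]<70)&(h[...,2]>70)).astype(np.uint8);m[:,:244]=0;m[:150]=0;m[202:]=0;m[:,275:]=0
    ys,xs=np.nonzero(m);i=xs>=xs.max()-0;print(nm,xs.max(),ys[i],ys.max(),xs[ys==ys.max()],m.sum())
E
```

```text
tool_pos: [0.6157, 0.0762, -0.0142]
contact_force: [6.4, 1.2, -0.8]
top0 269 [176] 201 [246 247 248 249 250] 679
t7 268 [178 179 180 181] 201 [244 245 246 247 248 249 250 251 252 253] 532
```

```bash
J='python3 -m jog'
for i in 1; do $J '[[[-0.001,0,0],[0,0,0]],[[-0.001,0,0],[0,0,0]],[[-0.001,0,0],[0,0,0]]]'| sed -n '2p;4p'; done
for i in 1; do $J '[[[-0.001,0,0],[0,0,0]],[[-0.001,0,0],[0,0,0]],[[-0.001,0,0],[0,0,0]]]'| sed -n '2p;4p'; done
```

```text
tool_pos: [0.615, 0.0762, -0.0141]
contact_force: [7.6, 0.7, -2.8]
tool_pos: [0.6146, 0.0762, -0.0138]
contact_force: [8.5, 2.6, -1.8]
```

```bash
J='python3 -m jog'
$J '[[[0.02,0,0],[0,0,0]],[[0.035,0,0],[0,0,0]],[[0.035,0,-0.05],[0,0,0]],[[0.035,0,-0.1],[0,0,0]],[[0.02,0,-0.15],[0,0,0]]]' 0 >/dev/null
$J '[[[-0.04,0.002,-0.05],[0,0,0]],[[-0.08,0.002,-0.1],[0,0,0]],[[-0.12,0.002,-0.18],[0,0,0]],[[-0.12,0.002,-0.18],[0,0,0]],[[-0.12,0.002,-0.18],[0,0,0]]]' >/dev/null
$J '[[[0,0,0],[0,0,0]],[[0,0,0],[0,0,0]],[[0,0,0],[0,0,0]]]'
cat > look.py <<'E'
from meas import *
import sys
d=cam("wrist");np.save(f"pics/{sys.argv[1]}.npy",d,allow_pickle=True)
m=meas(d);P,r=plate_fit(d,m["plate"]);b=cv2.boxPoints(r);print(r,b.round(4).tolist())
peg=np.array([.450,.038]);b=b.astype(float)
# notch corner = nearest to peg; order around
i=np.argmin(np.hypot(*(b-peg).T));n=b[i];p,q=b[(i+1)%4]-n,b[(i-1)%4]-n
ux,uy=(p,q) if np.hypot(*p)<np.hypot(*q) else (q,p)
ux=ux/np.hypot(*ux);uy=uy/np.hypot(*uy)
o=b.mean(0)-.048*ux-.058*uy
print("origin",o,"yaw",np.arctan2(ux[1],ux[0]),"off in plate axes mm",(o-peg)@ux*1e3,(o-peg)@uy*1e3)
print("corner",o+.11*ux+.13*uy)
E
python3 look.py w8
```

```text
t: 13.5
tool_pos: [0.5136, 0.0598, 0.3098]
tool_rot: [-3.133, -0.221, 0.009]
contact_force: [0.1, -0.7, -0.2]
opening: -0.0005
grip_force: 0.0
((0.5225489735603333, 0.055550966411828995), (0.14484155178070068, 0.1254470944404602), 53.4586296081543) [[0.42899999022483826, 0.034699998795986176], [0.5297999978065491, -0.03999999910593033], [0.616100013256073, 0.07639999687671661], [0.5152999758720398, 0.15109999477863312]]
origin [0.44945109 0.03753153] yaw -0.6377672108906532 off in plate axes mm -0.16207909696248615 -0.7032014892761844
corner [0.61523046 0.07648274]
```

Plate is seated on the peg to within measurement error (origin off by less than 1 mm, yaw −0.638). Next I'll put the shut fingers beside edge x = 110, at plate y ≈ 102 and aligned with the plate.

```bash
J='python3 -m jog'
$J '[[[0.1024,0.0356,0.05],[0,0,0.15]],[[0.1024,0.0356,0.1],[0,0,0.3]],[[0.1024,0.0356,0.15],[0,0,0.45]],[[0.1024,0.0356,0.2],[0,0,0.6]],[[0.1024,0.0356,0.23],[0,0,0.75]]]' 0 >/dev/null
$J '[[[0,0,0],[0,0,0.028]],[[0,0,0],[0,0,0.028]],[[0,0,0],[0,0,0.028]]]' 0
cat > st.py <<'E'
# report: current pose in plate frame + tool move to bring it to plate-frame target (peg-centred) for given plate yaw
from h import *
import sys
o=ctrl.get_obs();M=R.from_rotvec(o["tool_rot"]).as_matrix();th=np.arctan2(M[1,0],M[0,0])
yaw,X,Y,z=map(float,sys.argv[1:5]);peg=np.array([.450,.038])
c,s=np.cos(yaw),np.sin(yaw);A=np.array([[c,-s],[s,c]])
t=np.r_[peg+A@[X/1e3,Y/1e3],z]
print("t",o["t"],"pos",o["tool_pos"].round(4),"th",th.round(4),"F plate axes",(A.T@o["contact_force"][:2]).round(1),o["contact_force"].round(1),"in plate mm",(A.T@(o["tool_pos"][:2]-peg)*1e3).round(1))
print("tool shift",((t-o["tool_pos"])@M).round(4),"turn",round(th-yaw,4))
E
python3 st.py -.638 136 102 -.012
```

```text
t: 14.35
tool_pos: [0.6203, 0.0393, 0.11]
tool_rot: [-2.983, 0.981, -0.006]
contact_force: [-0.0, -1.5, 0.8]
opening: 0.0
grip_force: 0.0
t 14.35 pos [0.6203 0.0393 0.11  ] th -0.6352 F plate axes [ 0.8 -1.2] [-0.  -1.5  0.8] in plate mm [136.  102.5]
tool shift [-0.0004  0.0008  0.122 ] turn 0.0028
```

```bash
J='python3 -m jog'
$J '[[[0,0.0005,0.04],[0,0,0.003]],[[0,0.0005,0.08],[0,0,0.003]],[[0,0.0005,0.1],[0,0,0.003]],[[0,0.0005,0.1],[0,0,0.003]],[[0,0.0005,0.1],[0,0,0.003]]]' >/dev/null
$J '[[[0,0,0],[0,0,0]],[[0,0,0],[0,0,0]]]' >/dev/null
python3 st.py -.638 136 102 -.012
```

```text
t 15.05 pos [0.6205 0.0389 0.0102] th -0.6399 F plate axes [-0.4 -1.3] [-1.1 -0.8 -0.3] in plate mm [136.5 102.2]
tool shift [-0.0005  0.0003  0.0222] turn -0.0019
```

```bash
J='python3 -m jog'
$J '[[[0,0,0.01],[0,0,0]],[[0,0,0.018],[0,0,0]],[[0,0,0.018],[0,0,0]],[[0,0,0.018],[0,0,0]]]' | sed -n '2p;4p'
$J '[[[0,0,0.002],[0,0,0]],[[0,0,0.0035],[0,0,0]],[[0,0,0.0035],[0,0,0]],[[0,0,0.0035],[0,0,0]]]' | sed -n '2p;4p'
$J '[[[-0.006,0,0],[0,0,0]],[[-0.012,0,0],[0,0,0]],[[-0.012,0,0],[0,0,0]]]' | sed -n '2p;4p'
python3 st.py -.638 122 102 -.012
```

```text
tool_pos: [0.6175, 0.0389, -0.0118]
contact_force: [-0.5, 0.8, -0.3]
tool_pos: [0.6183, 0.0389, -0.0144]
contact_force: [0.0, 0.1, -0.2]
tool_pos: [0.6081, 0.0466, -0.0143]
contact_force: [-0.0, -0.3, 0.2]
t 16.15 pos [ 0.6081  0.0466 -0.0143] th -0.6396 F plate axes [ 0.2 -0.3] [-0.  -0.3  0.2] in plate mm [121.8 101.1]
tool shift [ 0.0002 -0.0009 -0.0023] turn -0.0016
```

```bash
J='python3 -m jog'
$J '[[[-0.001,-0.0005,-0.001],[0,0,0]],[[-0.002,-0.0005,-0.001],[0,0,0]],[[-0.002,-0.0005,-0.001],[0,0,0]]]' | sed -n '2p;4p'
$J '[[[-0.0021,-0.0024,0],[0,0,-0.02]],[[-0.0042,-0.0048,0],[0,0,-0.04]],[[-0.0063,-0.0071,0],[0,0,-0.06]],[[-0.0085,-0.0093,0],[0,0,-0.08]],[[-0.0108,-0.0116,0],[0,0,-0.1]]]' | sed -n '2p;4p'
python3 st.py -.538 121 102 -.013
```

```text
tool_pos: [0.6079, 0.0477, -0.0132]
contact_force: [2.8, -0.4, -1.4]
tool_pos: [0.606, 0.0638, -0.0132]
contact_force: [3.0, -1.1, -1.3]
t 16.95 pos [ 0.606   0.0638 -0.0132] th -0.5384 F plate axes [3.1 0.6] [ 3.  -1.1 -1.3] in plate mm [120.8 102.1]
tool shift [ 0.0002  0.0001 -0.0002] turn -0.0004
```

Tracking the arc well at about 3 N. Continuing.

```bash
J='python3 -m jog'
for i in a b; do :; done
$J '[[[-0.0021,-0.0024,0],[0,0,-0.02]],[[-0.0042,-0.0048,0],[0,0,-0.04]],[[-0.0063,-0.0071,0],[0,0,-0.06]],[[-0.0085,-0.0093,0],[0,0,-0.08]],[[-0.0108,-0.0116,0],[0,0,-0.1]]]' | sed -n '4p'
python3 st.py -.438 121 102 -.013
$J '[[[-0.0021,-0.0024,0],[0,0,-0.02]],[[-0.0042,-0.0048,0],[0,0,-0.04]],[[-0.0063,-0.0071,0],[0,0,-0.06]],[[-0.0085,-0.0093,0],[0,0,-0.08]],[[-0.0108,-0.0116,0],[0,0,-0.1]]]' | sed -n '4p'
python3 st.py -.338 121 102 -.013
```

```text
contact_force: [4.9, -0.4, -0.4]
t 17.45 pos [ 0.6026  0.0793 -0.0132] th -0.4386 F plate axes [4.6 1.7] [ 4.9 -0.4 -0.4] in plate mm [120.7 102.1]
tool shift [ 0.0003  0.0001 -0.0002] turn -0.0006
contact_force: [5.1, 0.8, -0.3]
t 17.95 pos [ 0.5977  0.0944 -0.0132] th -0.3386 F plate axes [4.6 2.5] [ 5.1  0.8 -0.3] in plate mm [120.7 102.2]
tool shift [ 0.0003  0.0002 -0.0002] turn -0.0006
```

```bash
J='python3 -m jog'
$J '[[[-0.0021,-0.0024,0],[0,0,-0.02]],[[-0.0042,-0.0048,0],[0,0,-0.04]],[[-0.0063,-0.0071,0],[0,0,-0.06]],[[-0.0085,-0.0093,0],[0,0,-0.08]],[[-0.0108,-0.0116,0],[0,0,-0.1]]]' | sed -n '4p'
python3 st.py -.238 121 102 -.013
$J '[[[-0.001,-0.0012,0],[0,0,-0.01]],[[-0.0021,-0.0024,0],[0,0,-0.02]],[[-0.0031,-0.0036,0],[0,0,-0.03]],[[-0.0042,-0.0048,0],[0,0,-0.04]],[[-0.0042,-0.0048,0],[0,0,-0.04]]]' | sed -n '4p'
python3 st.py -.198 121 102 -.013
```

```text
contact_force: [4.9, 0.3, -0.0]
t 18.45 pos [ 0.5913  0.1089 -0.0132] th -0.2386 F plate axes [4.7 1.5] [ 4.9  0.3 -0. ] in plate mm [120.6 102.2]
tool shift [ 0.0004  0.0002 -0.0002] turn -0.0006
contact_force: [4.5, 1.7, 1.2]
t 18.95 pos [ 0.5883  0.1146 -0.0132] th -0.1997 F plate axes [4.  2.6] [4.5 1.7 1.2] in plate mm [120.5 102.3]
tool shift [ 0.0005  0.0003 -0.0002] turn -0.0017
```

```bash
J='python3 -m jog'
$J '[[[-0.001,-0.0012,0],[0,0,-0.01]],[[-0.0021,-0.0024,0],[0,0,-0.02]],[[-0.0021,-0.0024,0],[0,0,-0.02]]]' | sed -n '4p'
python3 st.py -.178 121 102 -.013
$J '[[[-0.001,-0.0012,0],[0,0,-0.01]],[[-0.0021,-0.0024,0],[0,0,-0.02]],[[-0.0021,-0.0024,0],[0,0,-0.02]]]' | sed -n '4p'
python3 st.py -.158 121 102 -.013
```

```text
contact_force: [5.2, 1.3, 0.8]
t 19.25 pos [ 0.5868  0.1172 -0.0132] th -0.1799 F plate axes [4.8 2.2] [5.2 1.3 0.8] in plate mm [120.6 102.2]
tool shift [ 0.0004  0.0002 -0.0002] turn -0.0019
contact_force: [5.0, 0.8, 0.0]
t 19.55 pos [ 0.5851  0.1199 -0.0132] th -0.16 F plate axes [4.8 1.6] [5.  0.8 0. ] in plate mm [120.6 102.2]
tool shift [ 0.0004  0.0002 -0.0002] turn -0.002
```

```bash
J='python3 -m jog'
$J '[[[-0.001,-0.0012,0],[0,0,-0.01]],[[-0.0021,-0.0024,0],[0,0,-0.02]],[[-0.0021,-0.0024,0],[0,0,-0.02]]]' | sed -n '4p'
python3 st.py -.138 121 102 -.013
```

```text
contact_force: [5.1, 0.7, 0.8]
t 19.85 pos [ 0.5835  0.1226 -0.0132] th -0.14 F plate axes [5.  1.4] [5.1 0.7 0.8] in plate mm [120.6 102.2]
tool shift [ 0.0004  0.0002 -0.0002] turn -0.002
```

```bash
J='python3 -m jog'
$J '[[[-0.001,-0.0012,0],[0,0,-0.01]],[[-0.0021,-0.0024,0],[0,0,-0.02]],[[-0.0021,-0.0024,0],[0,0,-0.02]]]' | sed -n '4p'
python3 st.py -.118 121 102 -.013
```

```text
contact_force: [4.4, 1.1, 0.8]
t 20.15 pos [ 0.5817  0.1253 -0.0132] th -0.12 F plate axes [4.2 1.6] [4.4 1.1 0.8] in plate mm [120.5 102.2]
tool shift [ 0.0005  0.0002 -0.0002] turn -0.002
```

```bash
J='python3 -m jog'
$J '[[[-0.001,-0.0012,0],[0,0,-0.01]],[[-0.0021,-0.0024,0],[0,0,-0.02]],[[-0.0021,-0.0024,0],[0,0,-0.02]]]' | sed -n '4p'
python3 st.py -.098 121 102 -.013
```

```text
contact_force: [3.5, 0.7, 0.2]
t 20.45 pos [ 0.58    0.128  -0.0132] th -0.0999 F plate axes [3.4 1. ] [3.5 0.7 0.2] in plate mm [120.5 102.3]
tool shift [ 0.0005  0.0003 -0.0002] turn -0.0019
```

```bash
J='python3 -m jog'
$J '[[[-0.001,-0.0012,0],[0,0,-0.01]],[[-0.0021,-0.0024,0],[0,0,-0.02]],[[-0.0021,-0.0024,0],[0,0,-0.02]]]' | sed -n '4p'
python3 st.py -.078 121 102 -.013
```

```text
contact_force: [3.7, 1.2, 0.5]
t 20.75 pos [ 0.5781  0.1306 -0.0132] th -0.08 F plate axes [3.6 1.5] [3.7 1.2 0.5] in plate mm [120.5 102.3]
tool shift [ 0.0005  0.0003 -0.0002] turn -0.002
```

```bash
J='python3 -m jog'
$J '[[[-0.001,-0.0012,0],[0,0,-0.01]],[[-0.0021,-0.0024,0],[0,0,-0.02]],[[-0.0021,-0.0024,0],[0,0,-0.02]]]' | sed -n '4p'
python3 st.py -.058 121 102 -.013
```

```text
contact_force: [4.6, 2.0, 0.6]
t 21.05 pos [ 0.5761  0.1331 -0.0133] th -0.06 F plate axes [4.5 2.2] [4.6 2.  0.6] in plate mm [120.4 102.3]
tool shift [ 0.0006  0.0003 -0.0003] turn -0.002
```

```bash
J='python3 -m jog'
$J '[[[-0.001,-0.0012,0],[0,0,-0.01]],[[-0.0021,-0.0024,0],[0,0,-0.02]],[[-0.0021,-0.0024,0],[0,0,-0.02]]]' | sed -n '4p'
python3 st.py -.038 121 102 -.013
```

```text
contact_force: [4.2, 1.8, 0.9]
t 21.35 pos [ 0.5742  0.1357 -0.0132] th -0.0401 F plate axes [4.2 2. ] [4.2 1.8 0.9] in plate mm [120.4 102.4]
tool shift [ 0.0006  0.0003 -0.0002] turn -0.0021
```

```bash
J='python3 -m jog'
$J '[[[-0.001,-0.0012,0],[0,0,-0.01]],[[-0.0021,-0.0024,0],[0,0,-0.02]],[[-0.0021,-0.0024,0],[0,0,-0.02]]]' | sed -n '4p'
python3 st.py -.018 121 102 -.013
```

```text
contact_force: [4.3, 1.9, -0.3]
t 21.65 pos [ 0.5722  0.1382 -0.0132] th -0.02 F plate axes [4.3 1.9] [ 4.3  1.9 -0.3] in plate mm [120.4 102.4]
tool shift [ 0.0006  0.0004 -0.0002] turn -0.002
```

```bash
J='python3 -m jog'
$J '[[[-0.001,-0.0012,0],[0,0,-0.01]],[[-0.001,-0.0012,0],[0,0,-0.01]]]' | sed -n '4p'
python3 st.py -.008 121 102 -.013
$J '[[[-0.001,-0.0012,0],[0,0,-0.01]],[[-0.001,-0.0012,0],[0,0,-0.01]]]' | sed -n '4p'
python3 st.py .002 121 102 -.013
```

```text
contact_force: [4.3, 0.7, 0.5]
t 21.85 pos [ 0.5712  0.1393 -0.0132] th -0.0101 F plate axes [4.3 0.7] [4.3 0.7 0.5] in plate mm [120.4 102.3]
tool shift [ 0.0006  0.0003 -0.0002] turn -0.0021
contact_force: [6.3, -0.0, -0.2]
t 22.05 pos [ 0.5708  0.1401 -0.0132] th 0.0001 F plate axes [ 6.3 -0.1] [ 6.3 -0.  -0.2] in plate mm [121.  101.9]
tool shift [-0.     -0.0001 -0.0002] turn -0.0019
```

Contact with the screw: force is rising and motion has stalled. Now leaning to about 12–13 N.

```bash
J='python3 -m jog'
$J '[[[-0.001,0,0],[0,0,0]],[[-0.001,0,0],[0,0,0]]]' | sed -n '2p;4p'
$J '[[[-0.001,0,0],[0,0,0]],[[-0.001,0,0],[0,0,0]]]' | sed -n '2p;4p'
```

```text
tool_pos: [0.5707, 0.1401, -0.013]
contact_force: [7.6, 0.5, -2.2]
tool_pos: [0.5707, 0.1401, -0.0126]
contact_force: [10.7, 1.0, -2.8]
```

```bash
J='python3 -m jog'
$J '[[[-0.0006,0,0.0005],[0,0,0]],[[-0.0006,0,0.0005],[0,0,0]]]' | sed -n '2p;4p'
```

```text
tool_pos: [0.5707, 0.1402, -0.0128]
contact_force: [11.8, 0.6, -2.1]
```

```bash
J='python3 -m jog'
$J '[[[-0.0003,0,0.0003],[0,0,0]],[[-0.0003,0,0.0003],[0,0,0]],[[-0.0003,0,0.0003],[0,0,0]],[[-0.0003,0,0.0003],[0,0,0]],[[-0.0003,0,0.0003],[0,0,0]]]' | sed -n '2p;4p'
$J '[[[0,0,0],[0,0,0]],[[0,0,0],[0,0,0]],[[0,0,0],[0,0,0]],[[0,0,0],[0,0,0]],[[0,0,0],[0,0,0]]]' | sed -n '2p;4p'
$J '[[[0,0,0],[0,0,0]],[[0,0,0],[0,0,0]],[[0,0,0],[0,0,0]],[[0,0,0],[0,0,0]]]' | sed -n '2p;4p'
```

```text
tool_pos: [0.5707, 0.1402, -0.0129]
contact_force: [13.1, 0.5, -3.8]
tool_pos: [0.5707, 0.1402, -0.0129]
contact_force: [12.4, 0.8, -2.3]
tool_pos: [0.5707, 0.1402, -0.0129]
contact_force: [11.9, 0.6, -2.8]
```

```bash
J='python3 -m jog'
$J '[[[0.003,0,0],[0,0,0]],[[0.015,0,0],[0,0,0]],[[0.04,0,0],[0,0,0]],[[0.045,0,-0.05],[0,0,0]],[[0.045,0,-0.1],[0,0,0]]]' >/dev/null
$J '[[[0,0.04,-0.05],[0,0,0]],[[-0.04,0.075,-0.1],[0,0,0]],[[-0.08,0.075,-0.15],[0,0,0]],[[-0.09,0.075,-0.22],[0,0,0]],[[-0.09,0.075,-0.22],[0,0,0]]]' >/dev/null
$J '[[[0,0,0],[0,0,0]],[[0,0,0],[0,0,0]],[[0,0,0],[0,0,0]],[[0,0,0],[0,0,0]]]'|sed -n '1,4p'
python3 look.py w9
python3 - <<'E'
from meas import *
d=np.load("pics/w9.npy",allow_pickle=True).item()
cv2.imwrite("pics/w9.png",cv2.resize(d["image"][45:245,135:365],None,fx=3.4,fy=3,interpolation=cv2.INTER_CUBIC))
E
```

```text
t: 25.45
tool_pos: [0.5253, 0.0664, 0.2908]
tool_rot: [-3.142, 0.0, 0.009]
contact_force: [-1.2, -0.4, -0.4]
((0.49781814217567444, 0.09651760756969452), (0.12407243996858597, 0.14500705897808075), 0.18542331457138062) [[0.43549999594688416, 0.1687999963760376], [0.4359999895095825, 0.023800000548362732], [0.5601000189781189, 0.02419999986886978], [0.5595999956130981, 0.16920000314712524]]
origin [0.45000609 0.03836257] yaw 0.0032362346567183756 off in plate axes mm 0.007264678210557725 0.36255067785546086
corner [0.55958481 0.16871788]
```

View pics/w9.png

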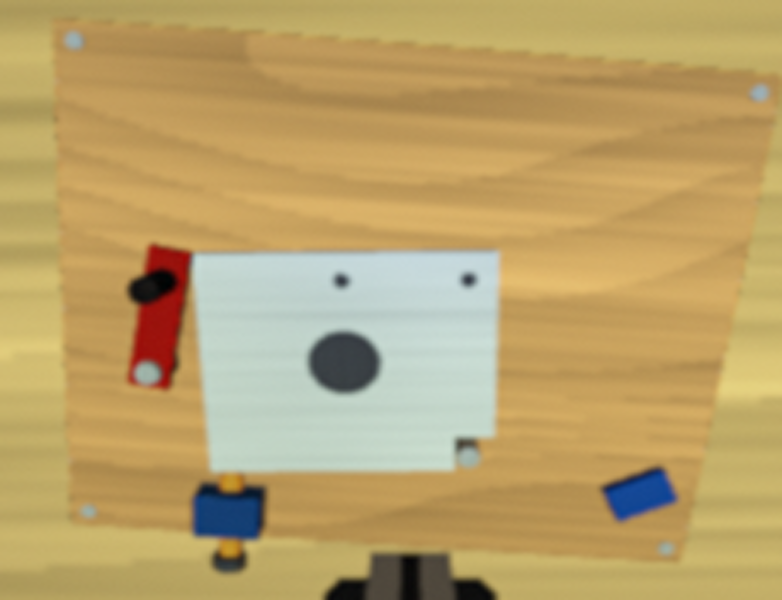

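The view shows the plate square on the peg (px ~466,455 in the crop) with its edge on the brass tip (232,480). The origin is within 0.4 mm of the peg and the spacer is undisturbed. Now the keeper: I'll bring the shut fingers to the far side of the knob.

```bash
J='python3 -m jog'
$J '[[[0.0265,-0.05,0],[0,0,-0.14]],[[0.0265,-0.1,0],[0,0,-0.28]],[[0.0265,-0.1412,0.03],[0,0,-0.42]],[[0.0265,-0.1412,0.06],[0,0,-0.56]],[[0.0265,-0.1412,0.09],[0,0,-0.7]]]' >/dev/null
$J '[[[0,0,0.03],[0,0,-0.14]],[[0,0,0.06],[0,0,-0.28]],[[0,0,0.09],[0,0,-0.42]],[[0,0,0.09],[0,0,-0.56]],[[0,0,0.09],[0,0,-0.66]]]' >/dev/null
$J '[[[0,0,0],[0,0,0]],[[0,0,0],[0,0,0]],[[0,0,0],[0,0,0]]]' >/dev/null
cat > kp.py <<'E'
from h import *
import sys
a,X,Y,z=map(float,sys.argv[1:5])
o=ctrl.get_obs();M=R.from_rotvec(o["tool_rot"]).as_matrix();th=np.arctan2(M[1,0],M[0,0])
piv=np.array([.497,.1908]);psi=-.078-a;tx=np.array([-np.sin(psi),np.cos(psi)]);ty=np.array([np.cos(psi),np.sin(psi)])
t=np.r_[piv+X/1e3*tx+Y/1e3*ty,z]
e=o["tool_pos"][:2]-piv
print("t",o["t"],"q",o["q"].round(2),"pos",o["tool_pos"].round(4),"th",th.round(3),"F",o["contact_force"].round(1),"rel mm",(e@tx*1e3).round(1),(e@ty*1e3).round(1))
print("shift",((t-o["tool_pos"])@M).round(4),"turn",round(th-(psi+np.pi/2),3))
E
python3 kp.py .135 28 50 .018
```

```text
t 26.8 q [ 0.23  0.04  1.78 -0.    1.33  0.45] pos [0.5527 0.2075 0.1135] th 1.358 F [-0.4 -0.9 -1. ] rel mm 28.1 50.9
shift [-0.0001 -0.0009  0.0955] turn 0.001
```

```bash
J='python3 -m jog'
$J '[[[0,-0.001,0.04],[0,0,0]],[[0,-0.001,0.08],[0,0,0]],[[0,-0.001,0.095],[0,0,0]],[[0,-0.001,0.095],[0,0,0]],[[0,-0.001,0.095],[0,0,0]]]' |sed -n '2p;4p'
$J '[[[-0.005,0,0],[0,0,0]],[[-0.01,0,0],[0,0,0]],[[-0.01,0,0],[0,0,0]]]' |sed -n '2p;4p'
$J '[[[-0.0061,0.0018,0],[0,0,0.12]],[[-0.0124,0.0029,0],[0,0,0.24]],[[-0.0124,0.0029,0],[0,0,0.24]],[[-0.0124,0.0029,0],[0,0,0.24]]]' |sed -n '2p;4p'
python3 kp.py .375 18 50 .018
python3 - <<'E'
from meas import *
d=cam("top");m=meas(d)
for c in m["red"]:
    print(cv2.contourArea(c),pix2w(d,c.reshape(-1,2),.0335).mean(0).round(3))
E
```

```text
tool_pos: [0.5529, 0.208, 0.0202]
contact_force: [0.1, 0.5, 1.0]
tool_pos: [0.5508, 0.1976, 0.0204]
contact_force: [-0.3, 0.6, 0.3]
tool_pos: [0.5502, 0.1852, 0.0192]
contact_force: [0.4, -0.5, 0.6]
t 28.0 q [ 0.2   0.13  1.85 -0.    1.16  0.65] pos [0.5502 0.1852 0.0192] th 1.122 F [ 0.4 -0.5  0.6] rel mm 18.2 50.3
shift [-0.0002 -0.0003  0.0012] turn 0.004
884.0 [0.491 0.192 0.034]
```

```bash
J='python3 -m jog'
$J '[[[-0.0061,0.0018,0],[0,0,0.12]],[[-0.0124,0.0029,0],[0,0,0.24]],[[-0.0188,0.0032,0],[0,0,0.36]],[[-0.0251,0.0027,0],[0,0,0.48]],[[-0.0314,0.0014,0],[0,0,0.6]]]' |sed -n '2p;4p'
python3 kp.py .975 18 50 .018
$J '[[[-0.0061,0.0018,0],[0,0,0.12]],[[-0.0124,0.0029,0],[0,0,0.24]],[[-0.0188,0.0032,0],[0,0,0.36]],[[-0.0251,0.0027,0],[0,0,0.48]],[[-0.0314,0.0014,0],[0,0,0.6]]]' |sed -n '2p;4p'
$J '[[[-0.0015,0.0005,0],[0,0,0.03]],[[-0.0015,0.0005,0],[0,0,0.03]],[[-0.0015,0.0005,0],[0,0,0.03]]]' |sed -n '2p;4p'
python3 kp.py 1.605 18 50 .018
```

```text
tool_pos: [0.5378, 0.1568, 0.019]
contact_force: [1.4, 1.6, 0.2]
t 28.55 q [0.15 0.08 1.9  0.   1.15 1.2 ] pos [0.5378 0.1568 0.019 ] th 0.517 F [1.4 1.6 0.2] rel mm 18.6 49.8
shift [-0.0006  0.0002  0.001 ] turn -0.001
tool_pos: [0.5114, 0.1398, 0.0191]
contact_force: [1.5, 1.4, -0.1]
tool_pos: [0.5095, 0.1393, 0.0188]
contact_force: [-0.3, -0.7, -0.6]
t 29.35 q [ 0.13  0.01  1.98 -0.    1.15  1.8 ] pos [0.5095 0.1393 0.0188] th -0.108 F [-0.3 -0.7 -0.6] rel mm 18.2 49.8
shift [-0.0002  0.0002  0.0008] turn 0.004
```

Force of about 2 N during the swing suggests the knob moved. I'll back off, lift and measure the keeper and plate.

```bash
J='python3 -m jog'
$J '[[[0.01,0,0],[0,0,0]],[[0.03,0,0],[0,0,0]],[[0.04,0,-0.05],[0,0,0]],[[0.04,0,-0.1],[0,0,0]],[[0.04,0,-0.15],[0,0,0]]]' >/dev/null
$J '[[[-0.02,0.03,-0.05],[0,0,0]],[[-0.02,0.07,-0.1],[0,0,0]],[[-0.02,0.07,-0.12],[0,0,0]],[[-0.02,0.07,-0.12],[0,0,0]],[[-0.02,0.07,-0.12],[0,0,0]]]' >/dev/null
$J '[[[0,0,0],[0,0,0]],[[0,0,0],[0,0,0]],[[0,0,0],[0,0,0]],[[0,0,0],[0,0,0]]]'|sed -n '1,4p'
python3 look.py w10
python3 - <<'E'
from meas import *
d=np.load("pics/w10.npy",allow_pickle=True).item();m=meas(d)
for c in m["red"]:
    P=pix2w(d,c.reshape(-1,2),.0335)[:,:2];r=cv2.minAreaRect(P.astype(np.float32));print("red",cv2.contourArea(c),r,cv2.boxPoints(r).round(4).tolist())
for c in m["blue"]:
    print("blue",pix2w(d,c.reshape(-1,2),.03).mean(0).round(3))
cv2.imwrite("pics/w10.png",cv2.resize(d["image"][45:245,135:365],None,fx=3.4,fy=3,interpolation=cv2.INTER_CUBIC))
E
```

```text
t: 30.75
tool_pos: [0.5213, 0.0677, 0.2867]
tool_rot: [3.137, -0.172, -0.003]
contact_force: [-1.0, 0.4, -1.2]
((0.497199147939682, 0.09619740396738052), (0.1251063048839569, 0.14472243189811707), 0.4663713574409485) [[0.4341000020503998, 0.1679999977350235], [0.4352000057697296, 0.02329999953508377], [0.5602999925613403, 0.024299999698996544], [0.5591999888420105, 0.16910000145435333]]
origin [0.44967283 0.03780862] yaw 0.008139766392500367 off in plate axes mm -0.3287184704627855 -0.18870843999351233
corner [0.55861105 0.16869968]
red 322.5 ((0.4948514997959137, 0.16120608150959015), (0.071197010576725, 0.018422676250338554), 83.61276245117188) [[0.48170000314712524, 0.12690000236034393], [0.5, 0.12479999661445618], [0.5080000162124634, 0.1956000030040741], [0.48969998955726624, 0.19760000705718994]]
blue [0.412 0.159 0.03 ]
blue [ 0.424 -0.05   0.03 ]
```

Keeper measures 1.61 rad over the plate. The plate is still home, and the stop and spacer haven't moved. Handing in.

```bash
python3 -c "
from station import job
print(job.finish_job())"
```

```text
the job is handed in; nothing more can be done
None
```

The job is handed in: the plate is on the peg and against the stop screw after about 1.4 s of leaning at 12–13 N, the keeper is swung over it to 1.61 rad, and the robot is clear of everything (about 31 s used of 72).

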